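# Close the open side of the pouring slab

### The arm

A 7-joint arm with a two-finger parallel gripper is mounted at the origin on the work surface. World frame = base frame: x ahead of the robot, y to its left, z up, the work surface at z = 0. Lengths are in m, angles in rad, forces in N, time in s.
With the tool pointing down it reaches from about 0.425 to 0.925 m from the base axis. Payload 6.8 kg.
Tool frame: the origin (TCP) lies at the centre of the arm's flange, where the gripper is bolted on; the fingertips stand 182 mm ahead of it and the grasp point (between the pads) lies 163 mm ahead of it; z points along the fingers, y is the direction in which the jaws open and shut (so a half turn about z gives the same grasp; the last joint's range is limited). The gripper opens to 88 mm and grips with 3 to 60 N. Pads are 20 mm wide; open, the fingers measure 115 mm over their backs; the gripper's body (75 mm by 178 mm) begins 61 mm behind the grasp point.
Start: joints at [1.139, 0.477, 0.022, 1.555, -0.011, 1.109, -0.083], TCP at [0.215, -0.64, 0.405] pointing down, gripper open.
Joint ranges: [-2.96, 2.96], [-0.34, 2.1], [-1.41, 1.46], [0.24, 2.44], [-1.37, 4.51], [0.17, 1.92], [-2.96, 2.96]. Speed limits (rad/s): [2.39, 2.39, 3.14, 3.14, 3.14, 3.14, 3.14].

### API

Orientations are given as a unit quaternion [w, x, y, z].
In Python, from workcell import ctrl gives the robot as it stands.
- The arm moves only by the tool send_rows, never from a script. Its argument "moves" is a list that holds one entry, the list of rows, each a list of 4 numbers: the shift along the tool's x, y, z in cm, then the turn about the tool's z in rad. A call has 1 to 10 rows; each row shifts and turns the pose as measured when the row begins, along the tool's axes as they then stand; what a row does not reach is not made up. A row lasts 1/10 s, in which the tool goes at most 50 mm and 8.59 degrees, less where a joint would pass 70% of its speed; a pose out of reach is approached as far as the arm can. A call is refused whole if a number of a shift passes 5 or a number of a turn 0.15, either way. A call with a gripper value outside its range is refused whole. "jaw" is the opening, from 0 (shut) to 1 (fully open), set as the call begins (left out, the last holds). The fingers move at their own pace and stop on an object; "newtons" is the grip in N (left out, the last holds). Time passes only in rows, so rows that do not move let the fingers close. It gives the time, the measured TCP pose, the force and the opening at its end, in the units of the state.
- ctrl.observe(): the state, without advancing time (a new reading comes with each control period).
- ctrl.read_camera(name): name is "scene" or "side" or "wrist"; returns the picture (420x560x3 uint8, red, green, blue); there is no depth.
- ctrl.camera_params(name): a dict with "fx", "fy", "cx", "cy" (pixels), "R" (3x3) and "t" (3): a world point X has camera coordinates R X + t. Camera axes: x right, y down, z forward; pixel columns grow to the right and rows downward; lengths in m; the calibration is good to about 2 mm. A picture is of the moment at which its call begins: read the wrist's pose just before it. camera_params takes no time and is no camera call; for the wrist camera it gives the pose at the moment of the call.
- ctrl.hand_in(): hands the job in, once; it reports no verdict.
The state is a dict: "clock": time; "joint_positions": joint angles; "qd": joint speeds; "effort": joint torques, N m; "eef_pos": TCP position; "eef_rot": TCP orientation; "contact_force": force on the tool from outside, world axes, zero at the start; "wrist_torque": the same for the moment, N m; "finger_gap": opening from 0.0 (shut) to 1.0 (fully open).
Only numpy, scipy, OpenCV 4.12 (cv2) and the standard library are available. Lean on these libraries where they do the work, as an engineer would, in place of code of your own. Each camera call takes 0.05 s, during which the arm holds its last target. There are 200 camera calls.

### The job

Get the marble slab ready for a resin pour: one of its two long sides already has a dam bar, the other is still open. Take the spare aluminium bar from its sloping rest and stand it on the table along whichever long side is open, red seal towards the slab and centred so that it covers the side from end to end, press it home against the slab with a light but definite push held for a moment (5 to 10 newtons, no harder), and let go with the seal flush along the whole edge. Do not shift the slab or the bar already fitted, and leave everything else where it stands.

Things in the scene. Friction and masses are not known exactly. Their poses are not given: they have to be found in the camera images.
- slab: loose marble slab (2.5 kg), 140 mm along its x, 220 along y, 20 thick, with a wooden rail on each short side (12 thick, 140 long, 30 high, part of it). Origin: centre of underside. Long sides: the faces at x = -70 and +70 mm, 244 mm long with the rails. One has the dark bar against it; the other is open, flat white drip paper on the table below it. Which is which varies
- fitted_bar: dark steel dam bar that already stands along one long side of the slab, loose: 24 mm wide along its x, 264 mm long along its y, 22 mm high, with a 12 mm wide grip rib (200 mm long) along the middle of its top, up to 52 mm. Origin: centre of the underside
- bar: spare aluminium dam bar (0.35 kg), lying tilted 0.5 rad on the blue rest, +x side low: 24 mm wide along its x, 264 along y, base 22 high. Face x = -12 mm: red rubber seal; face x = +12 mm: bare. On top a steel rib to hold it by, 12 wide, 200 long, from 22 to 52 mm height, clamped in slots: up to 5 mm off the bar's middle along x, differently each time. Origin: centre of underside
- rest: blue sloping rest, fixed to the table, 60 mm by 200 mm; its top slopes down by 0.5 rad towards its +x side, where a ledge stands 10 mm above the slope; the spare bar lies along it (along its y) with its base flat on the slope. Origin: centre of the underside
- seal_mid (a point): middle of the bar's red seal face: x = -12 mm, y = 0, 10 mm above its underside
- seal_a (a point): point on the red seal face 110 mm from its middle towards the bar's +y end, 10 mm above its underside
- seal_b (a point): point on the red seal face 110 mm from its middle towards the bar's -y end, 10 mm above its underside
- jar_teal: bystander, to be left alone: teal-labelled pigment jar with a white cap, 54 mm across, 55 mm high. Origin: centre of its underside
- jar_orange: bystander, to be left alone: orange-labelled pigment jar with a white cap, 54 mm across, 55 mm high. Origin: centre of its underside
- jar_green: bystander, to be left alone: green-labelled pigment jar with a black cap, 64 mm across, 45 mm high. Origin: centre of its underside
- red_cup: bystander, to be left alone: red plastic cup, 84 mm across the rim, 110 mm high. Origin: centre of its underside
- stick_cup: bystander, to be left alone: white cup with wooden stir sticks standing in it, 70 mm across, 150 mm high with the sticks. Origin: centre of its underside
- mix_pot: bystander, to be left alone: small black mixing pot, 44 mm across, 40 mm high. Origin: centre of its underside

How it is judged:
By the outcome, as a careful person would: the job done as asked, in the order asked, and still so for the second after the job is handed in, with the robot touching nothing.
It also fails if it takes over 40 s, if anything falls off the work surface, if the arm or the gripper's body presses on something with over 40 N, if the wrist force passes 120 N, or if a joint passes its speed limit or range.

## Working session

There is one attempt and no reset: what is moved stays moved. The work goes in short steps, Python scripts to look and compute and a tool call to move; the robot and the scene stay as the last step left them, time stands still between calls to the robot, and variables do not carry over. Pictures are saved under pics/ and viewed, about 8 in all and at most 12, crops included, and the job is handed in when it is done.

Besides the shell and the picture viewer there is one more tool, called after "Request:" as a command line: name --argument value ..., lists and objects as JSON in quotes. send_rows: Moves the arm, as the interface text tells. Its arguments: {"type":"object","properties":{"moves":{"type":"array","items":{"type":"array","items":{"type":"array","items":{"type":"number"}}}},"jaw":{"type":"number"},"newtons":{"type":"number"}},"required":["moves"]}

```bash
mkdir -p pics; ls; python3 - <<'E'
from workcell import ctrl
import cv2,numpy as np
np.set_printoptions(precision=4,suppress=True)
print(ctrl.observe())
for n in("scene","side"):
    im=ctrl.read_camera(n);np.save(f"pics/{n}0.npy",im);cv2.imwrite(f"pics/{n}0.png",im[...,::-1]);print(n,ctrl.camera_params(n))
E
```

```text
pics
{'clock': 0.0, 'joint_positions': array([ 1.1389,  0.4778,  0.0224,  1.5564, -0.0114,  1.1093, -0.0831]), 'qd': array([ 0.0016,  0.0007, -0.0003,  0.0017, -0.0022, -0.    ,  0.0003]), 'effort': array([ -0.0004, -58.2852,   1.5348, -27.2615,  -0.0542,   0.0166,
         0.0002]), 'eef_pos': array([ 0.2147, -0.6397,  0.4037]), 'eef_rot': array([-0.0009,  0.9869,  0.1612, -0.0002]), 'contact_force': array([ 0.1469, -0.4382, -0.5036]), 'wrist_torque': array([0.0085, 0.05  , 0.0069]), 'finger_gap': 0.9997037844385053}
scene {'fx': 478.7603034823603, 'fy': 478.7603034823603, 'cx': 264.29064328449954, 'cy': 212.64697511498144, 'R': array([[ 0.1909,  0.9816, -0.0067],
       [ 0.7142, -0.1436, -0.6851],
       [-0.6734,  0.126 , -0.7284]]), 't': array([-0.1029, -0.359 ,  1.6506])}
side {'fx': 528.7659722436387, 'fy': 528.7659722436387, 'cx': 271.0636153296465, 'cy': 209.36932219773925, 'R': array([[-0.9339, -0.3576, -0.0014],
       [-0.2195,  0.5763, -0.7872],
       [ 0.2824, -0.7348, -0.6167]]), 't': array([0.5278, 0.1767, 1.2187])}
```

View pics/scene0.png

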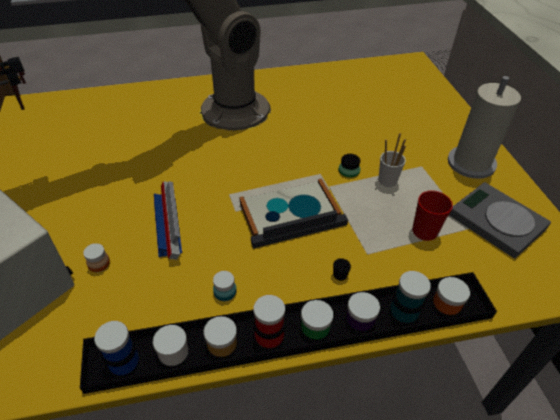

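View pics/side0.png

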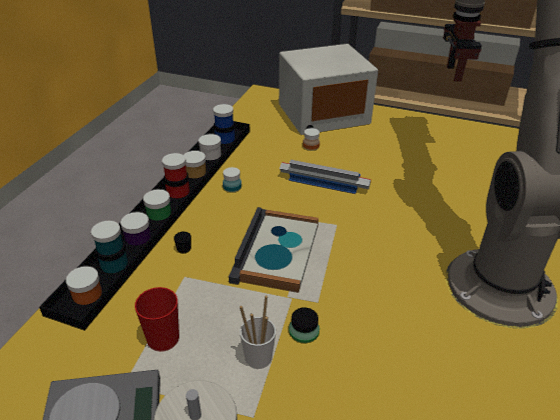

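Slab centre is near scene (290,212). The dark bar lies on its far (+x) side at (297,228), so the robot-side edge, with paper at (240,197), is open. The spare bar is at (170,215), red seal on its left and blue rest further left. Next I'll get coarse positions.

```bash
cat > h.py <<'E'
import numpy as np,cv2
np.set_printoptions(precision=4,suppress=True)
def cast(p,uv,z):
    uv=np.atleast_2d(uv).astype(float); d=np.c_[(uv[:,0]-p['cx'])/p['fx'],(uv[:,1]-p['cy'])/p['fy'],np.ones(len(uv))]@p['R']
    c=-p['R'].T@p['t']; return c+d*((z-c[2])/d[:,2])[:,None]
def proj(p,X):
    q=np.atleast_2d(X)@p['R'].T+p['t']; return np.c_[q[:,0]/q[:,2]*p['fx']+p['cx'],q[:,1]/q[:,2]*p['fy']+p['cy']]
def shot(n,name):
    from workcell import ctrl
    p=ctrl.camera_params(n); s=ctrl.observe(); im=ctrl.read_camera(n)
    cv2.imwrite(f"pics/{name}.png",im[...,::-1]); np.save(f"pics/{name}.npy",dict(p=p,s=s,im=im),allow_pickle=True); return p,s,im
E
python3 - <<'E'
from h import *
from workcell import ctrl
p=ctrl.camera_params("scene")
for n,uv,z in[("slab rails tl,tr,br,bl",[(241,197),(322,181),(340,207),(250,232)],.03),("bar ends top,bottom",[(170,184),(176,250)],.05),("green",[(350,172)],.0),("teal",[(225,293)],0),("orange",[(97,265)],0)]: print(n,cast(p,uv,z))
p=ctrl.camera_params("wrist");print(p, -p['R'].T@p['t'])
E
```

```text
slab rails tl,tr,br,bl [[ 0.4614 -0.0498  0.03  ]
 [ 0.4434  0.185   0.03  ]
 [ 0.5514  0.2045  0.03  ]
 [ 0.5913 -0.0472  0.03  ]]
bar ends top,bottom [[ 0.3926 -0.2361  0.05  ]
 [ 0.6301 -0.2354  0.05  ]]
green [[0.3914 0.2883 0.    ]]
teal [[ 0.7422 -0.1344  0.    ]]
orange [[ 0.5977 -0.4362  0.    ]]
{'fx': 303.0008203903896, 'fy': 303.0008203903896, 'cx': 283.66579961505664, 'cy': 210.04472469453796, 'R': array([[ 0.3181, -0.9481, -0.002 ],
       [-0.9108, -0.3061,  0.2771],
       [-0.2633, -0.0864, -0.9608]]), 't': array([-0.6742, -0.0348,  0.3917])} [ 0.2859 -0.6161  0.3847]
```

Request:
send_rows --moves '[[[4,-2.9,0,0],[4,-2.9,0,0],[4,-2.9,0,0],[4,-2.9,0,0],[4,-2.9,0,0],[4,-2.9,0,0],[4,-2.9,0,0],[4,-2.9,0,0],[4,-2.9,0,0],[4,-2.9,0,0]]]'

```text
clock: 1.1
eef_pos: [0.5015, -0.2366, 0.3988]
eef_rot: [-0.001, 0.988, 0.153, -0.004]
contact_force: [1.4, -1.2, -0.5]
finger_gap: 1.001
```

Request:
send_rows --moves '[[[0.5,0,2,0.1],[0,0,2,0.1],[0,0,2,0.105],[0,0,0,0]]]'

```text
clock: 1.5
eef_pos: [0.5112, -0.2246, 0.3368]
eef_rot: [-0.003, 1.0, 0.004, -0.003]
contact_force: [-0.0, -0.7, -0.1]
finger_gap: 0.998
```

```bash
python3 - <<'E'
from h import *
p,s,im=shot("wrist","w_bar"); print(s['eef_pos'],s['eef_rot'],s['contact_force'],s['wrist_torque'])
E
```

```text
[ 0.5112 -0.2246  0.3368] [-0.0027  1.      0.0042 -0.0028] [-0.0064 -0.6985 -0.1358] [-0.0244  0.0429  0.0108]
```

View pics/w_bar.png

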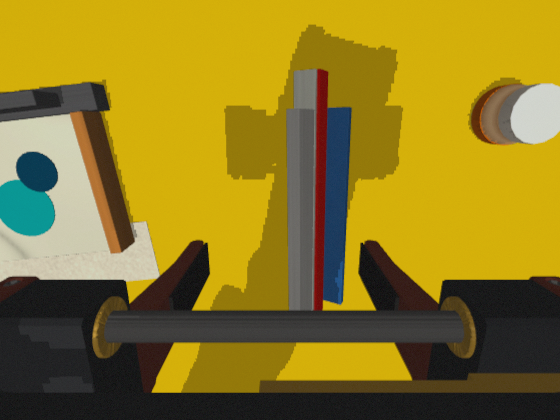

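The wrist view has up = +x and left = +y. The rib is at columns 288-313, the red seal at 318-326, and the blue rest right of that, so the high side is -y. The near end is hidden, so I'll take a second view for stereo.

Request:
send_rows --moves '[[[-3,3,0,0],[-3,3,0,0],[0,0,0,0]]]'

```text
clock: 1.85
eef_pos: [0.4524, -0.2871, 0.3407]
eef_rot: [-0.002, 1.0, 0.012, -0.0]
contact_force: [-0.5, -0.0, 1.1]
finger_gap: 1.003
```

```bash
python3 - <<'E'
from h import *
p,s,im=shot("wrist","w_bar2"); print(s['eef_pos'],s['eef_rot'])
a=cv2.imread("pics/w_bar.png")[50:320,230:380]; b=cv2.imread("pics/w_bar2.png")[0:320,100:420]
a=cv2.resize(a,None,fx=1.8,fy=1.8,interpolation=2);b=cv2.resize(b,None,fx=1.8,fy=1.8,interpolation=2)
h=max(len(a),len(b)); print(a.shape,b.shape)
c=np.zeros((h,a.shape[1]+b.shape[1],3),np.uint8); c[:len(a),:a.shape[1]]=a; c[:len(b),a.shape[1]:]=b
cv2.imwrite("pics/c1.png",c[:600,:])
E
```

```text
[ 0.4524 -0.2871  0.3407] [-0.0018  0.9999  0.0116 -0.0002]
(486, 270, 3) (576, 576, 3)
```

View pics/c1.png

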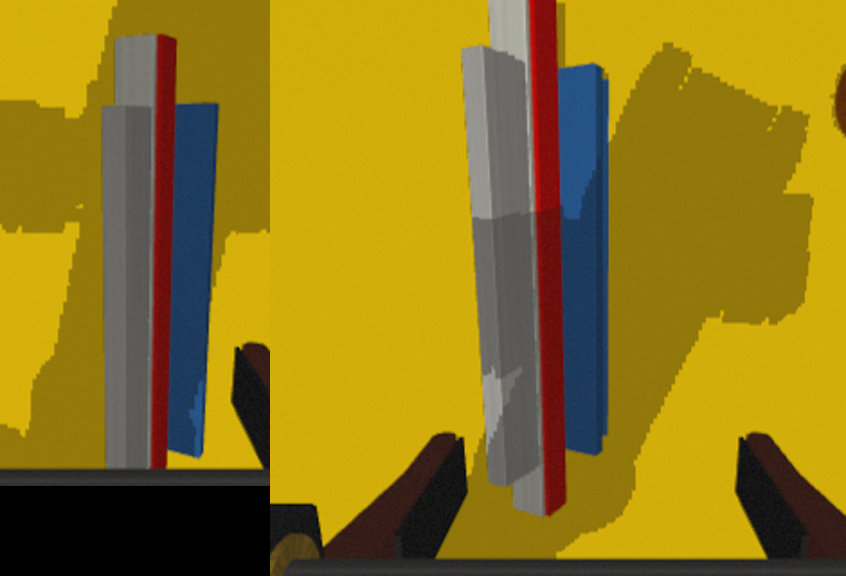

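View 2 shows the near red end at about crop (550,515). The rib's top and -x faces are both visible, with its silhouette on the left. I'll fit the red and rib edges in both views and triangulate them.

```bash
cat > bar.py <<'E'
from h import *
V=[np.load(f"pics/{n}.npy",allow_pickle=True).item() for n in("w_bar","w_bar2")]
def planes(v,box):
    im=v['im'].astype(int);hsv=cv2.cvtColor(v['im'],cv2.COLOR_RGB2HSV)
    red=((hsv[...,0]<6)|(hsv[...,0]>174))&(hsv[...,1]>170)&(hsv[...,2]>60)
    gray=hsv[...,1]<70
    L={'red':[],'redR':[],'rib':[]}
    y0,y1,x0,x1=box
    for y in range(y0,y1):
        r=np.where(red[y,x0:x1])[0]
        if len(r): L['red'].append((x0+r[0]-.5+0.,y)); L['redR'].append((x0+r[-1]+.5,y))
        g=np.where(gray[y,x0:x1])[0]
        if len(g): L['rib'].append((x0+g[0]-.5,y))
    return {k:np.array(a) for k,a in L.items()},red
def plane(p,pts):
    vx,vy,x,y=cv2.fitLine(pts.astype(np.float32),cv2.DIST_HUBER,0,.01,.01).ravel()
    e=np.abs((pts-[x,y])@[-vy,vx]); 
    c=-p['R'].T@p['t']; d=cast(p,[(x-50*vx,y-50*vy),(x+50*vx,y+50*vy)],0)-c
    n=np.cross(*d); n/=np.linalg.norm(n); return n,n@c,e.mean()
boxes=[(125,290,270,345),(45,255,195,275)]
P=[];
for v,b in zip(V,boxes):
    l,red=planes(v,b); P.append({k:plane(v['p'],a) for k,a in l.items()}); print([P[-1][k][2] for k in l])
for k in P[0]:
    (n1,c1,_),(n2,c2,_)=P[0][k],P[1][k]; d=np.cross(n1,n2); d/=np.linalg.norm(d)*np.sign(d[0])
    x=np.linalg.solve([n1,n2,[1,0,0]],[c1,c2,.5]); print(k,'pt at x=.5',x,'dir',d)
    if k=='red':
        R0,D=x,d
def near(v,uv):
    c=-v['p']['R'].T@v['p']['t']; r=cast(v['p'],uv,0)[0]-c
    s=np.linalg.lstsq(np.c_[D,-r],c-R0,rcond=None)[0]; return R0+s[0]*D
def f(cx,cy,i): return (cx/1.8+230,cy/1.8+50) if i==0 else ((cx-270)/1.8+100,cy/1.8)
a,b=near(V[0],f(158,34,0)),near(V[1],f(546,516,1)); print('ends',a,b,np.linalg.norm(a-b),(a+b)/2)
E
python3 bar.py
```

```text
[np.float64(0.2802232746537122), np.float64(0.2506213178164323), np.float64(0.24868705220138237)]
[np.float64(0.2594155868958859), np.float64(0.24760118870569084), np.float64(1.3159660544669134)]
red pt at x=.5 [ 0.5    -0.2534  0.0424] dir [ 0.9997  0.0253 -0.0026]
redR pt at x=.5 [ 0.5    -0.264   0.0274] dir [0.9997 0.023  0.0035]
rib pt at x=.5 [ 0.5    -0.2271  0.0646] dir [ 0.9997  0.0245 -0.007 ]
ends [ 0.6279 -0.2502  0.0421] [ 0.3638 -0.2568  0.0428] 0.26416373752571165 [ 0.4958 -0.2535  0.0424]
```

Request:
send_rows --moves '[[[2.2,-2.3,0,0],[2.2,-2.3,0,0],[0,0,4,0],[0,0,4,0],[0,0,1,0],[0,0,0,0]]]' --newtons 25

```text
clock: 2.5
eef_pos: [0.5052, -0.2346, 0.257]
eef_rot: [-0.001, 1.0, 0.018, 0.008]
contact_force: [0.3, -0.0, 0.5]
finger_gap: 0.997
```

Request:
send_rows --moves '[[[-0.9,0.4,1.5,0.01],[0,0,1,0],[0,0,0.3,0],[0,0,0,0]]]'

```text
clock: 2.9
eef_pos: [0.5001, -0.2394, 0.2338]
eef_rot: [0.0, 1.0, 0.015, 0.012]
contact_force: [0.4, -0.8, 0.3]
finger_gap: 1.001
```

Request:
send_rows --moves '[[[-0.5,0,0.3,0.005],[0,0,0,0],[0,0,0,0]]]'

```text
clock: 3.2
eef_pos: [0.496, -0.2397, 0.2326]
eef_rot: [0.001, 1.0, 0.012, 0.014]
contact_force: [-0.5, 0.2, 0.0]
finger_gap: 0.998
```

```bash
python3 - <<'E'
from h import *
from workcell import ctrl
s=ctrl.observe()
for k in s: print(k,s[k])
E
```

```text
clock 3.2
joint_positions [ 0.4369  0.5005 -0.1233  1.9902  0.087   0.6289 -1.2869]
qd [ 0.0019 -0.0046  0.0007  0.0081  0.0005  0.0047 -0.0004]
effort [  0.0981 -51.0027  -0.3035 -18.4947  -0.0229  -0.1524   0.    ]
eef_pos [ 0.496  -0.2397  0.2326]
eef_rot [0.0008 0.9998 0.0121 0.014 ]
contact_force [-0.5085  0.1626  0.0458]
wrist_torque [0.0115 0.0664 0.0503]
finger_gap 0.9976517633952102
```

Request:
send_rows --moves '[[[-0.6,0,0.6,0],[0,0,0,0]]]'

```text
clock: 3.4
eef_pos: [0.4898, -0.2399, 0.2264]
eef_rot: [0.001, 1.0, 0.012, 0.014]
contact_force: [-0.1, -0.0, -0.7]
finger_gap: 0.997
```

Request:
send_rows --moves '[[[0,0,0,0],[0,0,0,0],[0,0,0,0],[0,0,0,0],[0,0,0,0],[0,0,0,0]]]' --jaw 0 --newtons 25

```text
clock: 4.0
eef_pos: [0.4899, -0.2399, 0.2263]
eef_rot: [0.001, 1.0, 0.012, 0.014]
contact_force: [-0.3, -0.1, -0.8]
finger_gap: 0.49
```

Request:
send_rows --moves '[[[0,0,0,0],[0,0,0,0],[0,0,0,0],[0,0,0,0],[0,0,0,0]]]'

```text
clock: 4.5
eef_pos: [0.4901, -0.2407, 0.2284]
eef_rot: [0.002, 1.0, 0.012, 0.015]
contact_force: [-4.3, -0.8, 10.7]
finger_gap: 0.234
```

Request:
send_rows --moves '[[[0,0,-0.3,0],[0,0,-0.3,0],[0,0,-0.3,0],[0,0,0,0]]]'

```text
clock: 4.9
eef_pos: [0.4888, -0.2466, 0.2382]
eef_rot: [0.006, 1.0, 0.01, 0.015]
contact_force: [-0.4, -0.0, -2.7]
finger_gap: 0.134
```

Request:
send_rows --moves '[[[0,0,-2,0],[0,0,-3,0],[0,0,-3,0],[0,0,-1,-0.1],[0,0,0,-0.12],[0,0,0,-0.12],[0,0,0,-0.12],[0,0,0,-0.12],[0,0,0,-0.12],[0,0,0,-0.12]]]' --newtons 40

```text
clock: 5.9
eef_pos: [0.4831, -0.2396, 0.3254]
eef_rot: [0.005, 0.905, 0.425, 0.007]
contact_force: [-0.2, 0.0, -3.3]
finger_gap: 0.136
```

Request:
send_rows --moves '[[[2.8,-3.5,0,0],[2.8,-3.5,0,0],[2.8,-3.5,0,0],[2.8,-3.5,0,0],[2.8,-3.5,0,0],[2.8,-3.5,0,0],[2,-2,0,0],[0,0,0,-0.12],[0,0,0,-0.12],[0,0,0,-0.12]]]'

```text
clock: 6.9
eef_pos: [0.4183, 0.0658, 0.3196]
eef_rot: [0.002, 0.808, 0.588, 0.004]
contact_force: [-0.4, 0.1, -4.3]
finger_gap: 0.132
```

Request:
send_rows --moves '[[[0,0,0,-0.12],[0,0,0,-0.12],[0,0,0,-0.12],[0,0,0,0],[0,0,0,0]]]'

```text
clock: 7.4
eef_pos: [0.4155, 0.0672, 0.3175]
eef_rot: [0.001, 0.684, 0.73, 0.001]
contact_force: [-1.3, 0.4, -2.8]
finger_gap: 0.132
```

```bash
python3 - <<'E'
from h import *
p,s,im=shot("wrist","w_slab"); print(s['eef_pos'],s['eef_rot'],s['contact_force'])
E
```

```text
[0.4155 0.0672 0.3175] [0.0006 0.6835 0.7299 0.001 ] [-1.3074  0.4192 -2.8402]
```

View pics/w_slab.png

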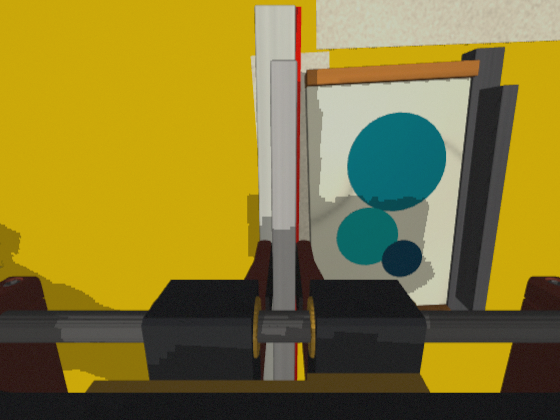

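The bar hangs upright and level, with its red seal facing the slab. The slab's open edge is at about columns 307-313 and the orange far rail at rows 62-84. I'll enlarge that region for edge picking.

```bash
python3 - <<'E'
import cv2
a=cv2.imread("pics/w_slab.png")[45:295,285:345]; a=cv2.resize(a,None,fx=4,fy=2.4,interpolation=cv2.INTER_NEAREST)
b=cv2.imread("pics/w_slab.png")[45:145,290:500]; b=cv2.resize(b,None,fx=2.6,fy=2.6,interpolation=cv2.INTER_NEAREST)
import numpy as np
c=np.zeros((600,240+546,3),np.uint8);c[:600,:240]=a;c[:260,240:]=b;cv2.imwrite("pics/c2.png",c)
E
```

```text
(no output)
```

View pics/c2.png

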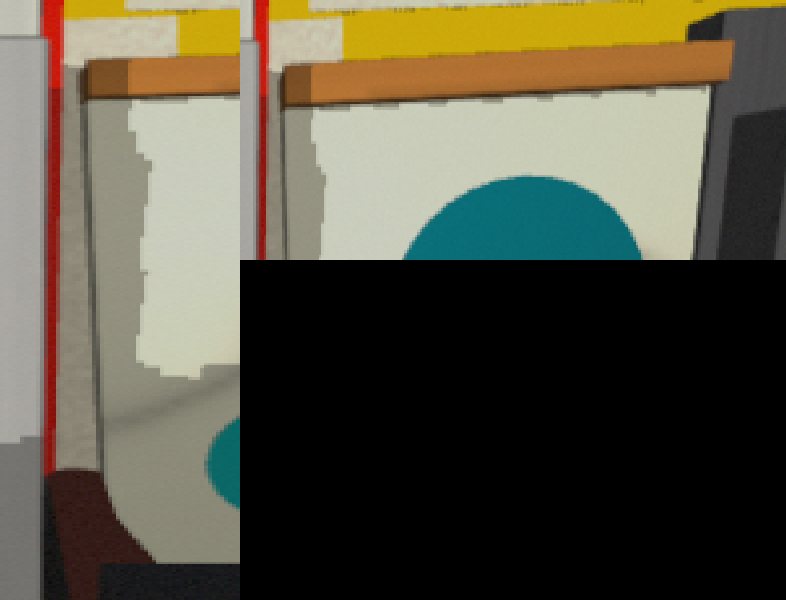

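The dark stripe at columns 306-311 is the slab's open face, with the slab top edge on its right. I'll fit this edge and the far rail's outer edge, then compare with the scene view.

```bash
cat > slab.py <<'E'
from h import *
v=np.load("pics/w_slab.npy",allow_pickle=True).item(); p,im=v['p'],v['im']; g=im.astype(float).sum(2)
s=v['s']; q=s['eef_rot']; yaw=2*np.arctan2(q[2],q[1])
def fit(pts):
    vx,vy,x,y=cv2.fitLine(np.array(pts,np.float32),cv2.DIST_HUBER,0,.01,.01).ravel(); e=np.abs((np.array(pts)-[x,y])@[-vy,vx]); return np.array([vx,vy]),np.array([x,y]),e.mean()
E=[]
for r in range(90,235):
    w=g[r,301:320]; m=np.argmin(w); b=w[m+3:m+5].mean() if m+5<len(w) else w[-1]; h=(w[m]+b)/2
    k=m
    while k<18 and w[k+1]<h: k+=1
    if k<18: E.append((301+k+(h-w[k])/(w[k+1]-w[k]),r))
P=cast(p,E,.02)[:,:2]; d,c,e=fit(P); d*=np.sign(d[1]); print('slab edge dir yaw',np.arctan2(d[1],d[0]),'pt',c,'res',e,P[0],P[-1])
O=[]
hsv=cv2.cvtColor(im,cv2.COLOR_RGB2HSV).astype(int)
for cx in range(325,460):
    col=hsv[50:95,cx]; o=(col[:,0]<18)&(col[:,0]>5)&(col[:,1]>110)
    if o.any(): O.append((cx,50+np.argmax(o)-.5))
R=cast(p,O,.03)[:,:2]; d2,c2,e2=fit(R); d2*=np.sign(d2[0]); print('rail yaw',np.arctan2(d2[1],d2[0])+np.pi/2,'pt',c2,'res',e2)
# dark bar inner edge at slab top: right limit of marble
D=[]
for r in range(95,230):
    w=g[r,440:485]; k=np.argmax(-np.diff(w)); D.append((440+k+.5,r))
d3,c3,e3=fit(cast(p,D,.02)[:,:2]); d3*=np.sign(d3[1]); print('fitted side yaw',np.arctan2(d3[1],d3[0]),'pt',c3,'res',e3)
# slab far corner: intersection of edge line and rail line
t=np.linalg.solve(np.c_[d,-d2],c2-c); K=c+t[0]*d; M=K-.122*d; n=np.array([d[1],-d[0]])
print('corner',K,'mid of open side',M,'width to fitted',(c3-c)@n)
# bar: red edge top (z?) in hand
print('tool yaw',yaw,'tool xy',s['eef_pos'])
E
python3 slab.py
```

```text
slab edge dir yaw 1.6887302 pt [0.4355 0.1083] res 0.00010186096263803626 [0.4282 0.1709] [0.4435 0.04  ]
rail yaw 1.6876178 pt [0.495  0.1934] res 0.00018253059012230023
fitted side yaw 1.687668 pt [0.5747 0.1176] res 0.00023178061444811723
corner [0.4264 0.1853] mid of open side [0.4407 0.0642] width to fitted 0.13934498
tool yaw 1.6364311193267365 tool xy [0.4155 0.0672 0.3175]
```

```bash
cat > hand.py <<'E'
from h import *
import sys
def run(name,zb,rows=(75,225),cols=(285,312)):
    v=np.load(f"pics/{name}.npy",allow_pickle=True).item(); p,im,s=v['p'],v['im'],v['s']; q=s['eef_rot']; yaw=2*np.arctan2(q[2],q[1])
    hsv=cv2.cvtColor(im,cv2.COLOR_RGB2HSV).astype(int)
    red=((hsv[...,0]<6)|(hsv[...,0]>174))&(hsv[...,1]>150)&(hsv[...,2]>50)
    A=[]
    for r in range(*rows):
        k=np.where(red[r,cols[0]:cols[1]])[0]
        if len(k): A.append((cols[0]+k[-1]+.5,r))
    X=cast(p,A,zb)[:,:2]; vx,vy,x,y=cv2.fitLine(X.astype(np.float32),cv2.DIST_HUBER,0,.01,.01).ravel()
    b=np.arctan2(vy,vx)%np.pi; print('red edge yaw',b,'tool yaw',yaw,'pt',x,y)
    rr=np.where(red[:60,cols[0]:cols[1]])[0]; print('first red row',rr.min(),cast(p,[(298,rr.min()-.5)],zb))
    R=np.array([[np.cos(yaw),np.sin(yaw)],[np.sin(yaw),-np.cos(yaw)]])
    print('red line in tool frame (x,y):',(np.array([x,y])-s['eef_pos'][:2])@R, 'end',(cast(p,[(298,rr.min()-.5)],zb)[0,:2]-s['eef_pos'][:2])@R)
if __name__=="__main__": run("w_slab",.132)
E
python3 hand.py
```

```text
red edge yaw 1.6390519 tool yaw 1.6364311193267365 pt 0.4191068 0.13459733
first red row 7 [[0.4136 0.1963 0.132 ]]
red line in tool frame (x,y): [0.067 0.008] end [0.129  0.0066]
```

Request:
send_rows --moves '[[[-0.3,0.3,0,-0.05],[0,0,2,0],[0,0,2,0],[0,0,2,0],[0,0,1,0],[0,0,0,0],[0,0,0,0]]]'

```text
clock: 8.15
eef_pos: [0.4197, 0.0649, 0.2461]
eef_rot: [0.002, 0.669, 0.743, 0.002]
contact_force: [0.4, 0.0, -3.9]
finger_gap: 0.136
```

Request:
send_rows --moves '[[[0,0.1,1.2,-0.01],[0,0,1,0],[0,0,0,0],[0,0,0.3,0],[0,0,0.3,0],[0,0,0,0]]]'

```text
clock: 8.75
eef_pos: [0.4221, 0.0652, 0.2177]
eef_rot: [0.003, 0.666, 0.746, 0.003]
contact_force: [-0.7, -0.5, -3.4]
finger_gap: 0.13
```

Request:
send_rows --moves '[[[0,0,0.3,0],[0,0,0.3,0],[0,0,0,0]]]'

```text
clock: 9.05
eef_pos: [0.4226, 0.0652, 0.2133]
eef_rot: [0.004, 0.666, 0.746, 0.003]
contact_force: [-1.2, 0.6, -0.3]
finger_gap: 0.135
```

```bash
python3 - <<'E'
from h import *
from workcell import ctrl
s=ctrl.observe();q=s['eef_rot'];print(s['eef_pos'],q,2*np.arctan2(q[2],q[1]),s['contact_force'],s['wrist_torque'])
E
```

```text
[0.4226 0.0652 0.2133] [0.0043 0.6661 0.7458 0.0026] 1.6835084035713888 [-1.1997  0.5854 -0.2668] [0.2191 0.2371 0.1782]
```

Request:
send_rows --moves '[[[0,0,0,0],[0,0,0,0],[0,0,0,0],[0,0,0,0]]]' --newtons 3

```text
clock: 9.45
eef_pos: [0.4226, 0.0652, 0.2134]
eef_rot: [0.005, 0.666, 0.746, 0.003]
contact_force: [-0.8, -0.0, 0.8]
finger_gap: 0.134
```

```bash
python3 - <<'E'
from h import *
p,s,im=shot("wrist","w_pl");q=s['eef_rot'];print(s['eef_pos'],q,2*np.arctan2(q[2],q[1]),s['contact_force'],s['wrist_torque'],s['finger_gap'])
shot("scene","s_pl");shot("side","d_pl")
c=np.zeros((600,800,3),np.uint8);c[:420,:400]=cv2.imread("pics/w_pl.png")[:,100:500]
b=cv2.imread("pics/d_pl.png")[180:320,210:370];c[:350,400:]=cv2.resize(b,(400,350),interpolation=2)
b=cv2.imread("pics/s_pl.png")[150:250,210:370];c[350:,400:]=cv2.resize(b,(400,250),interpolation=2)
cv2.imwrite("pics/c3.png",c)
E
```

```text
[0.4226 0.0652 0.2134] [0.0045 0.6662 0.7458 0.0028] 1.6834834359992408 [-0.7877 -0.0029  0.7878] [-0.1278  0.1292  0.0286] 0.13380897887133253
```

View pics/c3.png

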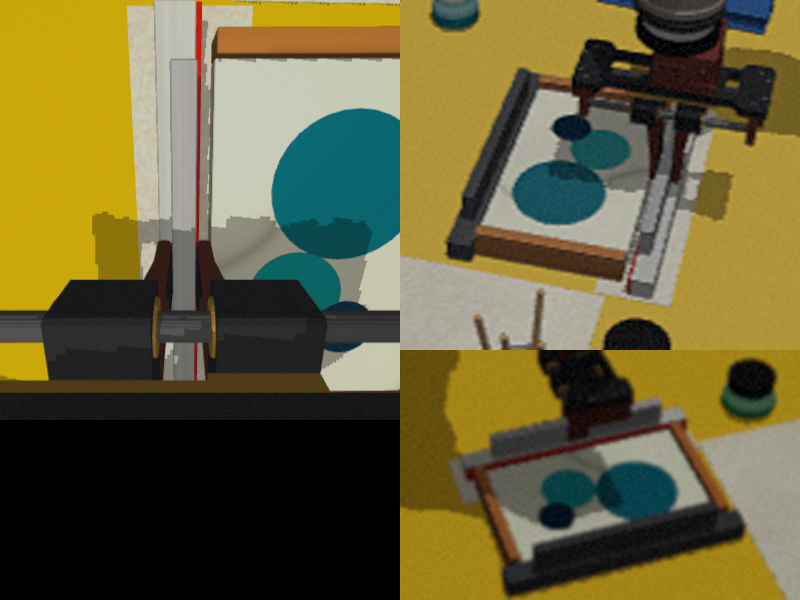

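The bar stands upright on the paper a few mm from the slab, red side towards it (wrist crop column ~200, slab edge ~211). I'll check the angle and gap.

```bash
python3 - <<'E'
from hand import *
run("w_pl",.022,(10,225),(285,306))
E
sed -i 's/"pics\/w_slab.npy"/"pics\/w_pl.npy"/; s/range(90,235)/range(65,200)/; s/range(95,230)/range(75,230)/;s/hsv\[50:95,cx\]/hsv[15:70,cx]/;s/(cx,50+/(cx,15+/' slab.py; python3 slab.py
```

```text
red edge yaw 1.6814698 tool yaw 1.6834834359992408 pt 0.4240829 0.14195602
first red row 2 [[0.416  0.1976 0.022 ]]
red line in tool frame (x,y): [0.0761 0.0101] end [0.1323 0.0083]
slab edge dir yaw 1.6891248 pt [0.4307 0.1488] res 6.109230776700671e-05 [0.4282 0.1705] [0.4367 0.0985]
rail yaw 1.6857274 pt [0.4563 0.1891] res 6.591394018186761e-09
fitted side yaw 1.8395513 pt [0.5163 0.135 ] res 0.005486721975158064
corner [0.4263 0.1857] mid of open side [0.4407 0.0645] width to fitted 0.08344212
tool yaw 1.6834834359992408 tool xy [0.4226 0.0652 0.2134]
```

Request:
send_rows --moves '[[[-0.2,0,0,-0.007],[-0.1,0.2,0,0],[0,0.1,0,0],[0,0,0,0]]]' --newtons 15

```text
clock: 10.0
eef_pos: [0.4252, 0.063, 0.2133]
eef_rot: [0.004, 0.663, 0.749, 0.002]
contact_force: [-1.7, 0.6, 3.0]
finger_gap: 0.133
```

```bash
cat > chk.py <<'E'
from hand import *
import sys
p,s,im=shot("wrist",sys.argv[1]);q=s['eef_rot'];print(s['clock'],s['eef_pos'],q,s['contact_force'],s['wrist_torque'],s['finger_gap'])
run(sys.argv[1],.022,(10,225),(285,int(sys.argv[2])))
E
python3 chk.py w3 308
```

```text
10.0 [0.4252 0.063  0.2133] [0.0036 0.6631 0.7485 0.002 ] [-1.6582  0.5669  2.9615] [ 0.0759  0.5312 -0.0495] 0.13278179762497883
red edge yaw 1.6892877 tool yaw 1.6917115588473632 pt 0.42559168 0.13966027
first red row 2 [[0.417  0.1952 0.022 ]]
red line in tool frame (x,y): [0.0761 0.0097] end [0.1323 0.0078]
```

Request:
send_rows --moves '[[[0,0.2,-0.03,0],[0,0.2,0,0],[0,0,0,0]]]'

```text
clock: 10.35
eef_pos: [0.43, 0.0631, 0.2134]
eef_rot: [0.004, 0.663, 0.748, 0.003]
contact_force: [-1.6, 0.4, 0.5]
finger_gap: 0.139
```

Request:
send_rows --moves '[[[0,0.08,0,0],[0,0,0,0]]]'

```text
clock: 10.55
eef_pos: [0.4305, 0.0632, 0.2134]
eef_rot: [0.004, 0.663, 0.748, 0.002]
contact_force: [-2.5, -0.3, 2.9]
finger_gap: 0.136
```

Request:
send_rows --moves '[[[0,0.08,0,0],[0,0,0,0]]]'

```text
clock: 10.75
eef_pos: [0.4307, 0.0633, 0.2134]
eef_rot: [0.003, 0.663, 0.748, 0.001]
contact_force: [-2.0, -0.1, 1.7]
finger_gap: 0.132
```

Request:
send_rows --moves '[[[0,0.12,0,0],[0,0.12,0,0]]]'

```text
clock: 10.95
eef_pos: [0.4317, 0.0636, 0.2133]
eef_rot: [0.002, 0.663, 0.748, -0.001]
contact_force: [-8.1, 0.8, 10.0]
finger_gap: 0.133
```

```bash
python3 chk.py w4 310
```

```text
10.95 [0.4317 0.0636 0.2133] [ 0.0024  0.6633  0.7484 -0.0006] [-8.0774  0.7553 10.006 ] [ 0.1317  1.7997 -0.1315] 0.13344154147965634
red edge yaw 1.6884484 tool yaw 1.6912772971204293 pt 0.43066922 0.14466491
first red row 1 [[0.4225 0.1957 0.022 ]]
red line in tool frame (x,y): [0.0806 0.0087] end [0.1323 0.0067]
```

Request:
send_rows --moves '[[[0,0.08,-0.07,0],[0,0.08,-0.03,0]]]'

```text
clock: 11.2
eef_pos: [0.4322, 0.0636, 0.2136]
eef_rot: [0.001, 0.663, 0.748, -0.002]
contact_force: [-3.4, 1.5, -1.7]
finger_gap: 0.135
```

Request:
send_rows --moves '[[[0,0.09,0,0],[0,0.09,0,0]]]'

```text
clock: 11.4
eef_pos: [0.4329, 0.0637, 0.2133]
eef_rot: [0.001, 0.663, 0.748, -0.003]
contact_force: [-8.0, -0.7, 9.4]
finger_gap: 0.139
```

Request:
send_rows --moves '[[[0,0.07,-0.04,0],[0,0.08,-0.02,0]]]'

```text
clock: 11.6
eef_pos: [0.4335, 0.0638, 0.2134]
eef_rot: [-0.0, 0.663, 0.748, -0.004]
contact_force: [-6.2, 0.6, 2.6]
finger_gap: 0.133
```

Request:
send_rows --moves '[[[0,0.08,-0.025,0],[0,0.08,-0.025,0],[0,0.08,-0.025,0]]]'

```text
clock: 11.9
eef_pos: [0.4344, 0.064, 0.2134]
eef_rot: [-0.002, 0.663, 0.748, -0.006]
contact_force: [-6.2, 0.7, 0.9]
finger_gap: 0.137
```

Request:
send_rows --moves '[[[0,0.09,-0.025,0],[0,0.09,-0.025,0],[0,0.09,-0.025,0]]]'

```text
clock: 12.2
eef_pos: [0.4354, 0.0642, 0.2134]
eef_rot: [-0.003, 0.663, 0.748, -0.009]
contact_force: [-5.9, 0.6, 1.1]
finger_gap: 0.135
```

```bash
python3 chk.py w5 312; python3 - <<'E'
import cv2,numpy as np
c=np.zeros((600,800,3),np.uint8);c[:420,:400]=cv2.imread("pics/w5.png")[:,100:500]
b=cv2.imread("pics/w5.png")[0:240,280:340];c[:,420:660]=cv2.resize(b,(240,600),interpolation=0);cv2.imwrite("pics/c4.png",c)
E
```

```text
12.2 [0.4354 0.0642 0.2134] [-0.0032  0.6634  0.7482 -0.0086] [-5.9136  0.6422  1.1351] [ 0.2471  1.4006 -0.1278] 0.1345955088765029
red edge yaw 1.6858776 tool yaw 1.6907302029837081 pt 0.43319348 0.12494041
first red row 1 [[0.4227 0.1954 0.022 ]]
red line in tool frame (x,y): [0.0606 0.0051] end [0.1318 0.003 ]
```

View pics/c4.png

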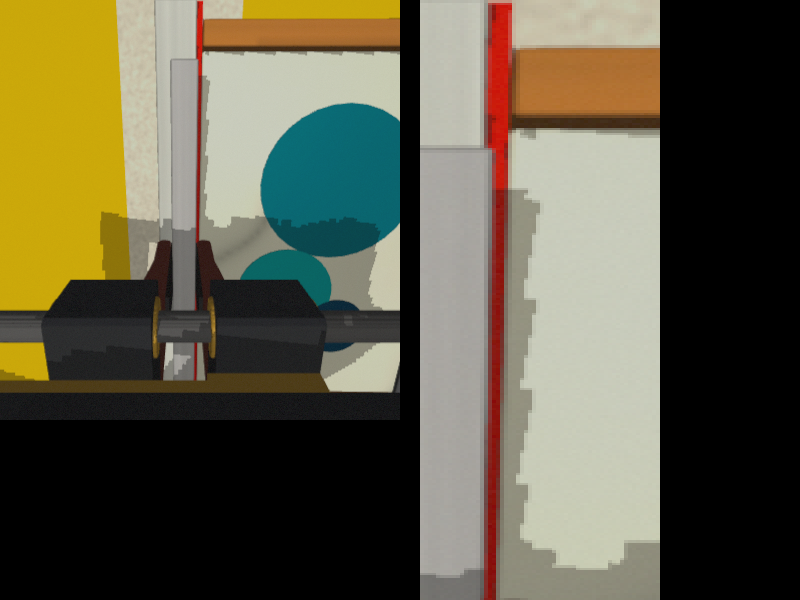

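Red now touches the slab along the visible length, with only a ~1 px dark line at the far rail. The reading of 6 N includes some table friction, so I'll push slightly harder and hold.

Request:
send_rows --moves '[[[0,0.12,-0.03,0],[0,0.12,-0.03,0]]]'

```text
clock: 12.45
eef_pos: [0.4363, 0.0644, 0.2134]
eef_rot: [-0.004, 0.663, 0.748, -0.011]
contact_force: [-6.1, -0.3, 2.3]
finger_gap: 0.13
```

Request:
send_rows --moves '[[[0,0,0,0],[0,0,0,0],[0,0,0,0],[0,0,0,0]]]' --jaw 0.35

```text
clock: 12.85
eef_pos: [0.44, 0.0648, 0.2147]
eef_rot: [-0.002, 0.663, 0.748, -0.007]
contact_force: [-1.1, 0.4, 0.6]
finger_gap: 0.352
```

```bash
python3 chk.py w6 312;sed -i 's/w_pl.npy/w6.npy/;s/range(65,200)/range(75,200)/;s/301:320/303:322/;s/301+k/303+k/' slab.py; python3 slab.py | grep -v fitted; python3 - <<'E'
from h import *
shot("scene","s6");shot("side","d6")
c=np.zeros((600,800,3),np.uint8);b=cv2.imread("pics/d6.png")[190:310,210:370];c[:300,:400]=cv2.resize(b,(400,300),interpolation=2)
b=cv2.imread("pics/s6.png")[165:255,220:360];c[300:557,:400]=cv2.resize(b,(400,257),interpolation=2)
b=cv2.imread("pics/w6.png")[0:240,280:340];c[:,420:660]=cv2.resize(b,(240,600),interpolation=0);cv2.imwrite("pics/c5.png",c)
E
```

```text
12.85 [0.44   0.0648 0.2147] [-0.0019  0.6633  0.7483 -0.0067] [-1.0671  0.3804  0.6168] [-0.0694 -0.0869 -0.027 ] 0.3523013661739661
red edge yaw 1.6847758 tool yaw 1.6909808756261944 pt 0.4309774 0.13964672
first red row 2 [[0.4281 0.1962 0.022 ]]
red line in tool frame (x,y): [0.0754 0.    ] end [0.1319 0.004 ]
slab edge dir yaw 0.0 pt [0. 0.] res nan [0.4376 0.1638] [0.4519 0.097 ]
rail yaw 1.6869452 pt [0.4767 0.1913] res 2.186653491563292e-05slab.py:11: RuntimeWarning: invalid value encountered in scalar divide
  if k<18: E.append((303+k+(h-w[k])/(w[k+1]-w[k]),r))
Traceback (most recent call last):
  File "slab.py", line 25, in <module>
    t=np.linalg.solve(np.c_[d,-d2],c2-c); K=c+t[0]*d; M=K-.122*d; n=np.array([d[1],-d[0]])
numpy.linalg.LinAlgError: Singular matrix
```

View pics/c5.png

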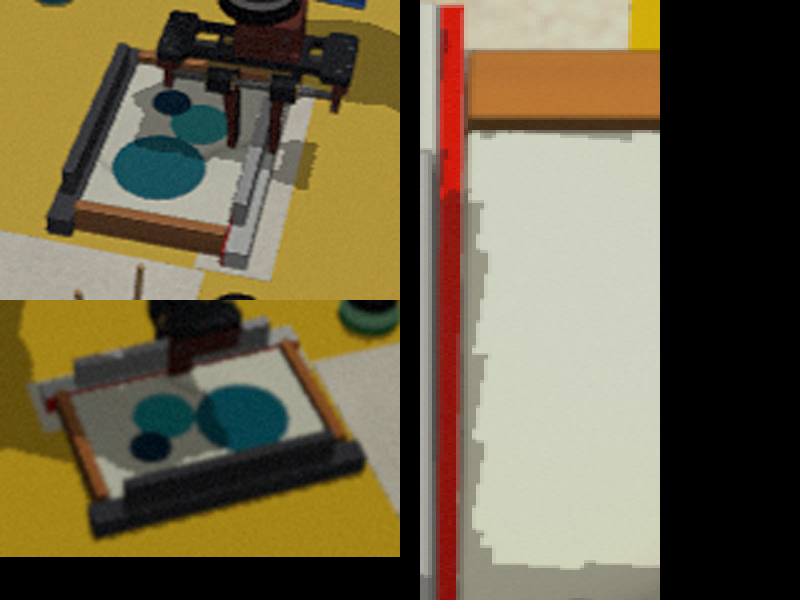

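Slab unmoved: the rail line matches to within 1 mm. I'll quantify the remaining gap along the edge.

```bash
cat > gap.py <<'E'
from h import *
import sys
v=np.load(f"pics/{sys.argv[1]}.npy",allow_pickle=True).item();p,im=v['p'],v['im']
c0=int(sys.argv[2]); print('cam',-p['R'].T@p['t'])
c=np.array([.4355,.1083]);d=np.array([np.cos(1.6885),np.sin(1.6885)]);n=np.array([d[1],-d[0]])
for r in (6,10,23,28,40,70,110,150,190,225):
    row=im[r,c0:c0+20].astype(int); red=np.where((row[:,0]>1.8*row[:,1])&(row[:,0]>1.8*row[:,2]))[0]
    e=c0+red[-1]+.5 if len(red) else np.nan
    print(r,'red right',e,'offset mm from slab line @z.02',1e3*((cast(p,[(e,r)],.02)[0,:2]-c)@n),row[max(red[-1]-1,0):red[-1]+7].sum(1) if len(red) else '')
E
python3 gap.py w6 280
```

```text
cam [0.4302 0.1392 0.1952]
6 red right 290.5 offset mm from slab line @z.02 -0.694961255025427 [252 344 549 567 564 562 560 565]
10 red right 290.5 offset mm from slab line @z.02 -0.6797929357626447 [254 348 553 570 572 571 582 588]
23 red right 290.5 offset mm from slab line @z.02 -0.6298090638736878 [248 298 333 301 322 342 344 344]
28 red right 290.5 offset mm from slab line @z.02 -0.6102997275308497 [235 304 315 297 322 344 338 337]
40 red right 290.5 offset mm from slab line @z.02 -0.5628157465562487 [243 337 237 300 342 359 355 356]
70 red right 289.5 offset mm from slab line @z.02 -0.9701695375446779 [248 247 372 382 547 606 612 611]
110 red right 289.5 offset mm from slab line @z.02 -0.8148085467429029 [168 183 340 356 414 434 436 435]
150 red right 289.5 offset mm from slab line @z.02 -0.6480773992333501 [168 252 278 361 432 430 433 433]
190 red right 289.5 offset mm from slab line @z.02 -0.4686804911198016 [170 291 308 380 425 428 431 584]
225 red right 288.5 offset mm from slab line @z.02 -0.9112170383179441 [163 184 294 347 407 421 418 422]
```

Request:
send_rows --moves '[[[0,-0.3,0.1,0],[0,-0.2,0.1,0],[0,0,0,0]]]'

```text
clock: 13.3
eef_pos: [0.4341, 0.064, 0.2125]
eef_rot: [-0.002, 0.663, 0.748, -0.007]
contact_force: [0.7, 0.1, -0.1]
finger_gap: 0.35
```

Request:
send_rows --moves '[[[0,0,0,0],[0,0,0,0],[0,0,0,0],[0,0,0,0]]]' --jaw 0 --newtons 15

```text
clock: 13.7
eef_pos: [0.4341, 0.064, 0.2125]
eef_rot: [-0.002, 0.663, 0.748, -0.007]
contact_force: [-0.2, 0.7, -0.1]
finger_gap: 0.136
```

Request:
send_rows --moves '[[[0,0.15,-0.03,0],[0,0.15,-0.03,0]]]'

```text
clock: 13.9
eef_pos: [0.4355, 0.0642, 0.2125]
eef_rot: [-0.003, 0.663, 0.748, -0.009]
contact_force: [-5.5, 0.8, 4.3]
finger_gap: 0.136
```

Request:
send_rows --moves '[[[0,0.18,-0.05,0],[0,0.18,-0.05,0]]]'

```text
clock: 14.1
eef_pos: [0.4368, 0.0645, 0.2126]
eef_rot: [-0.005, 0.663, 0.748, -0.012]
contact_force: [-5.4, 1.3, 1.0]
finger_gap: 0.135
```

Request:
send_rows --moves '[[[0,0.26,-0.05,0],[0,0.26,-0.06,0]]]'

```text
clock: 14.3
eef_pos: [0.4387, 0.065, 0.2125]
eef_rot: [-0.008, 0.663, 0.748, -0.016]
contact_force: [-6.6, -0.0, 3.5]
finger_gap: 0.138
```

Request:
send_rows --moves '[[[0,0.3,-0.065,0],[0,0.3,-0.065,0],[0,0.3,-0.065,0]]]'

```text
clock: 14.6
eef_pos: [0.4419, 0.0659, 0.2124]
eef_rot: [-0.012, 0.663, 0.748, -0.023]
contact_force: [-8.9, 1.0, 5.2]
finger_gap: 0.137
```

Request:
send_rows --moves '[[[0,0.15,-0.03,0],[0,0.1,0,0],[0,0,0,0],[0,0,0,0]]]'

```text
clock: 15.0
eef_pos: [0.4428, 0.0662, 0.2124]
eef_rot: [-0.014, 0.663, 0.748, -0.026]
contact_force: [-2.0, 0.1, 1.7]
finger_gap: 0.132
```

Request:
send_rows --moves '[[[0,0,0,0],[0,0,0,0],[0,0,0,0],[0,0,0,0]]]' --jaw 0.4

```text
clock: 15.4
eef_pos: [0.4447, 0.0663, 0.2129]
eef_rot: [-0.012, 0.663, 0.748, -0.024]
contact_force: [-0.6, -0.7, 0.8]
finger_gap: 0.401
```

```bash
python3 chk.py w7 312 | head -1; python3 gap.py w7 278
```

```text
15.4 [0.4447 0.0663 0.2129] [-0.0125  0.6628  0.7483 -0.0236] [-0.6356 -0.6705  0.7953] [-0.0356 -0.1319  0.021 ] 0.4014889058706117
cam [0.4341 0.1405 0.1928]
6 red right 295.5 offset mm from slab line @z.02 -1.059319069230024 [249 304 551 579]
10 red right 295.5 offset mm from slab line @z.02 -1.0350566611975527 [251 194 550 590]
23 red right 295.5 offset mm from slab line @z.02 -0.9550842302928387 [261 177 379 297]
28 red right 295.5 offset mm from slab line @z.02 -0.9238612423119793 [249 239 386 313]
40 red right 295.5 offset mm from slab line @z.02 -0.8478467671507381 [246 218 314 317]
70 red right 294.5 offset mm from slab line @z.02 -1.1733773306879456 [251 218 327 348 523]
110 red right 294.5 offset mm from slab line @z.02 -0.9129668015000533 [185 210 376 335 395]
150 red right 293.5 offset mm from slab line @z.02 -1.1947494972272277 [178 154 344 339 367 583]
190 red right 293.5 offset mm from slab line @z.02 -0.9148947591336638 [181 203 387 359 408 425]
225 red right 292.5 offset mm from slab line @z.02 -1.2556789869547371 [168 163 303 311 362 419 426]
```

Request:
send_rows --moves '[[[0,-0.3,0,0],[0,0,-1,0],[0,0,-2,0],[0,0,-3,0],[0,0,-4,0],[-3,2,-3,0],[-3,2,0,0],[0,0,0,0]]]'

```text
clock: 16.25
eef_pos: [0.4958, 0.0136, 0.3509]
eef_rot: [-0.012, 0.661, 0.75, -0.023]
contact_force: [-0.9, 0.1, -0.3]
finger_gap: 0.398
```

```bash
python3 - <<'E'
from h import *
p,s,im=shot("wrist","w8");print(s['clock'],s['eef_pos'],s['eef_rot'],s['contact_force'])
shot("scene","s8");shot("side","d8")
c=np.zeros((600,800,3),np.uint8)
c[:420,:560]=cv2.imread("pics/w8.png")
b=cv2.imread("pics/d8.png")[200:300,270:350];c[:300,560:]=cv2.resize(b,(240,300),interpolation=2)
b=cv2.imread("pics/s8.png")[170:240,225:365];c[300:,400:]=cv2.resize(b,(400,300),interpolation=2)
cv2.imwrite("pics/c6.png",c)
E
```

```text
16.25 [0.4958 0.0136 0.3509] [-0.0118  0.6607  0.7502 -0.0232] [-0.8611  0.113  -0.3247]
```

View pics/c6.png

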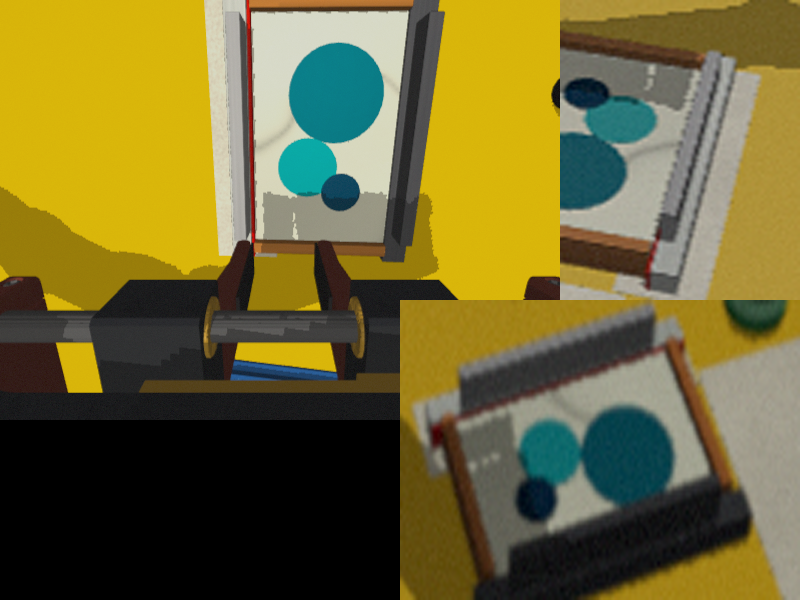

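The red line runs unbroken and parallel along the whole open edge. The bar overhangs both ends, and the slab and dark bar are in place. I'll measure the visible red width, which bounds any gap.

```bash
python3 - <<'E'
from h import *
v=np.load("pics/w8.npy",allow_pickle=True).item();p,im=v['p'],v['im'].astype(int)
print('cam',-p['R'].T@p['t'])
c=np.array([.4355,.1083]);d=np.array([np.cos(1.6885),np.sin(1.6885)]);n=np.array([d[1],-d[0]])
for r in range(14,235,22):
    row=im[r,236:264]; sc=(row[:,0]-(row[:,1]+row[:,2])/2)
    k=np.argmax(sc); w=np.clip(sc,20,None)-20
    red=np.where(sc>60)[0]; X=cast(p,[(236+red[0]-.5,r),(236+red[-1]+.5,r)],.021)[:,:2]
    print(r,236+red[0],236+red[-1],'mm from slab line',1e3*((X-c)@n),sc[max(k-3,0):k+5])
# slab top boundary lines: rail ends
E
```

```text
cam [0.4847 0.0877 0.3309]
14 246 250 mm from slab line [-4.7277 -0.1977] [  6.   86.  189.5 198.5 176.5  89.   14.5   9. ]
36 247 250 mm from slab line [-4.2997 -0.6081] [  1.5   3.5  99.  132.  131.5  87.   28.5  12.5]
58 248 251 mm from slab line [-3.8555 -0.0943] [  3.   51.  116.  133.  111.5  64.5  12.5  12. ]
80 248 251 mm from slab line [-4.3532 -0.5186] [  4.   97.5 128.  133.   90.   18.5  12.5   9. ]
102 249 251 mm from slab line [-3.8925 -0.9597] [  3.   48.5 117.5 133.  107.5  50.5  13.   11.5]
124 249 252 mm from slab line [-4.4111 -0.4219] [  3.   95.5 132.5 134.   89.   12.5  12.   11. ]
146 250 252 mm from slab line [-3.9326 -0.8791] [  2.   48.  124.  128.  106.5  48.   11.5   9. ]
168 250 253 mm from slab line [-4.4739 -0.317 ] [  2.5   2.5  96.5 134.  131.5  89.   13.   11. ]
190 251 253 mm from slab line [-3.9762 -0.7917] [  3.   50.5 117.  129.5 101.5  32.   12.   15.5]
212 251 254 mm from slab line [-4.5421 -0.203 ] [  2.    4.   95.5 131.5 114.5  71.   12.5  15. ]
234 252 254 mm from slab line [-4.0237 -0.6963] [  7.   59.  186.  200.  129.   30.5  17.   16. ]
```

The visible red width is uniform at about 3.3 px. That matches the seal's own thickness seen before contact, so the seal is flush end to end. The robot is clear, so I'm handing in.

```bash
python3 -c "
from workcell import ctrl
print(ctrl.hand_in())"
```

```text
the job is handed in; nothing more can be done
None
```

The spare bar now stands along the slab's open long side (the robot's side). Its red seal is against the slab, and I let go and handed the job in at about 16.5 s.

**What I did**
- I gripped the tilted bar by its rib on the sloping rest. The jaws righted it as they closed.
- I turned it 90°, set it on the paper next to the open side, lined it up and pushed it home.

**Push**
- **First push:** it read about 6 N for most of a second, with brief readings of about 8 N while it was being built up. I was not sure enough of that reaching the slab.
- **Second push:** I regripped and pushed again, reading 5.4 N rising to 8.9 N at the end of about 0.7 s.
- **Uncertainty:** these are wrist readings taken every 0.2–0.3 s. They include friction under the bar, and vertical force on the tool briefly reached about 10 N during the first push. The force on the slab itself was probably 1–2 N less, so it may have been near 5 N at times.

**Last checks**
- **Seal:** its visible width is the same along the whole edge to within about 0.5 mm, which matches no gap. An earlier close-up had a dark line about 1 pixel wide at the far rail, so a gap of up to about 1 mm can't be ruled out.
- **Angle:** the bar was within about 1 mrad of the slab edge before the push. The close-up fits after pushing were noisier, 2–4 mrad off.
- **Centring:** the bar overhangs the far (+y) end by about 10 mm, so it is centred to about 0.5 mm. I measured this after the first push and did not repeat it.
- **Everything else:** the slab's rail line was unchanged to under 1 mm after the first push. After the second push I checked the slab and the fitted bar by eye only, and both looked in place. I did not measure the bystanders afterwards.

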